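# Change over the warming plate and strap in the sensor barrel

## Robot

A 7-joint arm with a two-finger parallel gripper is mounted at the origin on the work surface. World frame = base frame: x ahead of the robot, y to its left, z up, the work surface at z = 0. Lengths are in m, angles in rad, forces in N, time in s.
With the tool pointing down it reaches from about 0.35 to 0.9 m from the base axis. Payload 8.1 kg.
Tool frame: the origin (TCP) lies at the very end of the fingers, on their centre line; the grasp point (between the pads) lies 19 mm behind it (arm.tcp_to_grasp is the z of the grasp point in the tool frame, in m); z points along the fingers, y is the line along which they close (so a half turn about z gives the same grasp; the last joint's range is limited). The gripper opens to 92 mm and grips with 3 to 60 N. Pads are 19 mm wide; open, the fingers measure 130 mm over their backs; the gripper's body (75 mm by 190 mm) begins 47 mm behind the grasp point.
Start: joints at [1.157, 0.434, 0.025, 1.573, -0.012, 1.134, -0.075], TCP at [0.191, -0.595, 0.227] pointing down, gripper open.
Joint ranges: [-2.62, 2.62], [-0.44, 2.09], [-1.27, 1.32], [0.08, 2.57], [-1.32, 4.46], [0.12, 2], [-2.74, 2.74]. Speed limits (rad/s): [2.22, 2.22, 3.01, 3.01, 3.14, 3.14, 3.14].

## Interface

Orientations are given as a rotation vector (axis times angle).
In Python, from cell import readout, vision, sign_off, arm gives the robot as it stands. The module is installed in compiled form; this text tells all that it offers.
- The arm moves only by the shell command python3 -m creep 'ROWS' [FORCE]. ROWS is JSON, a list of rows, each a list of 5 numbers: the shift along the tool's x, y, z in units of 4 cm (1.0 is 4 cm), then the turn about the tool's z in units of 4 degrees (1.0 is 4 degrees), then the opening, from 0 (shut) to 1 (fully open). A call has 1 to 12 rows; each row shifts and turns the commanded pose from where the row before left it, along the tool's axes as they then stand; what a row does not reach is not made up. A row lasts 1/8 s, in which the tool goes at most 62.5 mm and 10.7 degrees, less where a joint would pass 70% of its speed; a pose out of reach is approached as far as the arm can. A call with a number of a shift or a turn outside -1 to 1 is refused whole. A call with a gripper value outside its range is refused whole. The fingers move at their own pace and stop on an object; FORCE is the grip in N (left out, the last holds). Time passes only in rows, so rows that do not move let the fingers close. It gives the time, the measured TCP pose, the force, the opening and the grip force at its end, in the units of the state.
- readout.observe(): the state, without advancing time (a new reading comes with each control period).
- vision.get_image(name): name is "scene" or "top" or "wrist"; returns a dict with "pixels" (480x640x3 uint8, blue, green, red), "z_map" (480x640 float32, m along the optical axis (not along the pixel's ray), 0 where there is no reading), "camera_matrix" (3x3 intrinsics, pixels), "position" and "rotation" of the camera in the world. Camera axes: x right, y up, looking along -z (the intrinsics and any distortion apply to the point x, -y, -z); pixel columns grow to the right and rows downward; lengths in m; the calibration is good to about 2 mm. A picture is of the moment at which its call begins.
- sign_off(): hands the job in; it is judged then, once.
The state is a dict: "clock": time; "joints": joint angles; "dq": joint speeds; "joint_efforts": joint torques, N m; "position": TCP position; "ee_rot": TCP orientation; "force": force on the tool from outside, world axes, zero at the start; "ft_torque": the same for the moment, N m; "width": opening from 0.0 (shut) to 1.0 (fully open); "gripper_force": force on a finger pad.
Only numpy, scipy, OpenCV 4.12 (cv2) and the standard library are available. Lean on these libraries where they do the work, as an engineer would, in place of code of your own. Each camera call takes 0.05 s, during which the arm holds its last target. There are 200 camera calls.

## Task

Change over the warming plate: first slide the metal pot off the orange ring on to the empty blue ring, then slide the blue pot from the yellow ring on to the orange ring, each without lifting or tipping it and ending centred, wholly inside its ring. Then lay the grey sensor barrel in the V of the strap cradle, midway along it and with its orange lens end towards the warming plate, and swing the strap fully down over it. Leave the bottles and boxes around where they stand.

Things in the scene. Friction and masses are not known exactly. Their poses are not given: they have to be found in the camera images.
- warmer: slim white warming plate with a flat steel top, 150 (its x) x 470 (its y) x 30 tall, fixed to the bench; three painted rings in a row along its y, 160 apart. Origin: centre of its underside; z up. Its top face is 30 above the bench.
- hot_ring: flat orange ring painted on the warming plate (inner diameter 124, outer 136), always the middle of the three: the heating position. Origin: its centre, on the plate's top face; z up.
- cool_ring: flat blue ring painted on the warming plate (inner diameter 124, outer 136), at one end of the plate, left or right: the cooling position, empty at the start. Origin: its centre, on the plate's top face; z up.
- wait_ring: flat yellow ring painted on the warming plate (inner diameter 124, outer 136), at the other end: the waiting position, where the blue pot starts. Origin: its centre, on the plate's top face; z up.
- steel_pot: loose open pot, bare metal, 100 across outside, 92 inside, 55 tall, wall 4, inner floor 5 above its underside, empty, about 0.35 kg, slides easily; two small wire ears stick out 15 beyond the wall on its own +x and -x sides, 43 up, away from the neighbouring rings. Origin: centre of its underside; z up. Starts on the orange ring.
- blue_pot: loose open pot, blue enamel, 100 across outside, 92 inside, 55 tall, wall 4, inner floor 5 above its underside, empty, about 0.35 kg, slides easily; two small wire ears stick out 15 beyond the wall on its own +x and -x sides, 43 up, away from the neighbouring rings. Origin: centre of its underside; z up. Starts on the yellow ring.
- barrel_mid (a point): middle of the loose sensor barrel: a smooth grey cylinder, diameter 30, length 150, 0.16 kg, along its own x; orange band and lens at its +x end. Starts level on a low black rest, axis 41 above the bench, lens end away from the robot. The rest's two rubber V-supports stand 43 to 61 either side of the middle, 36 high; between them a floor plate 8 high, so fingers fit there
- barrel_lens (a point): centre of the barrel's lens end (orange band), 75 from barrel_mid along the barrel's x
- v_mid (a point): where barrel_mid belongs: on the axis that the barrel takes when it lies in the cradle's V, midway between the two V-supports, 41 above the bench. x: along the V, towards the warming plate (the lens end goes this way); y: to the side on which the strap is hinged; z up
- cradle: fixed strap cradle: blue floor plate 132 x 86 x 8, two aluminium V-supports at x -61 to -43 and +43 to +61, reaching 32 either side, 46 high; the space between them is free for fingers. At the strap (x 52) stand a 66 tall hinge post (y 35 to 43) and a 50 tall post (y -43 to -37). Origin: centre of its underside, below v_mid; axes as v_mid
- strap_hinge (a point): hinge axis of the strap, fixed on the cradle at x +52, y +37 of v_mid, 63 above the bench; axes as v_mid
- strap_tab (a point): centre of the red cross-bar at the free end of the dark steel strap (strap 14 wide, 4 thick), 80 from the hinge; the bar is 28 long along the cradle's x, diameter 12
- strap (a joint): angle of the strap in rad about the cradle's x through strap_hinge: 0 = down, level over the barrel, stopped there, its tab at y -43 and 63 above the bench, just above the barrel; 1.57 = upright; starts 2.0 to 2.4, leaning back outwards (+y of v_mid). Light, stays where it is left (0.4 N at the tab moves it); a level push can jam it while it leans back: follow its arc. An unseated barrel stops it.
- amber_bottle: bystander: small amber bottle, 44 across, 85 tall. Origin: centre of its underside
- tip_box: bystander: red box with clear lid, 85 x 120 x 70 tall. Origin: centre of its underside
- buffer_bottle: bystander: white bottle with blue cap, 64 across, 150 tall. Origin: centre of its underside
- slide_box: bystander: flat blue box, 170 x 90 x 35 tall. Origin: centre of its underside
- wash_bottle: bystander: clear bottle with red cap, 60 across, 140 tall. Origin: centre of its underside
Not all that is in view belongs to the job. What is shaped like the steel_pot but green is not meant.

How it is judged:
By the outcome, as a careful person would: the job done as asked, in the order asked, and still so for the second after the job is handed in, with the robot touching nothing.
It also fails if it takes over 67 s, if anything falls off the work surface, if the arm or the gripper's body presses on something with over 40 N, if the wrist force passes 120 N, or if a joint passes its speed limit or range.

## Working session

There is one attempt and no reset: what is moved stays moved. The work goes in short steps, Python scripts to look and compute and a shell command to move; the robot and the scene stay as the last step left them, time stands still between calls to the robot, and variables do not carry over. Pictures are saved under pics/ and viewed, at most 10 in all, crops included, and the job is handed in when it is done.

```bash
mkdir -p pics; cat > h.py <<'E'
import numpy as np, cv2
from cell import readout, vision
from scipy.spatial.transform import Rotation as R
def grab(n,save=None):
    d=vision.get_image(n)
    if save: cv2.imwrite('pics/'+save,d['pixels'])
    return d
def cloud(d):
    K=np.array(d['camera_matrix']);z=d['z_map'];v,u=np.mgrid[:480,:640]
    x=(u-K[0,2])/K[0,0]*z;y=(v-K[1,2])/K[1,1]*z
    P=np.stack([x,-y,-z],-1)@rot(d).T+np.array(d['position'])
    P[z==0]=np.nan
    return P
def rot(d):
    r=np.array(d['rotation']); return r if r.shape==(3,3) else R.from_rotvec(r).as_matrix()
def ray(d,u,v,h):
    K=np.array(d['camera_matrix']);c=np.array([(u-K[0,2])/K[0,0],-(v-K[1,2])/K[1,1],-1.])
    w=rot(d)@c;p=np.array(d['position']);return p+w*(h-p[2])/w[2]
E
python3 - <<'E'
from h import *
s=readout.observe();print(s)
for n in('scene','top'):
    d=grab(n,n+'0.png');print(n,d['camera_matrix'],d['position'],d['rotation'],[k for k in d])
E
```

```text
{'clock': 0.0, 'joints': array([ 1.15737511,  0.4352507 ,  0.02498405,  1.57406316, -0.01157273,
        1.1340035 , -0.07508842]), 'dq': array([ 0.00042104, -0.00037182,  0.00098265, -0.00012255, -0.00054578,
       -0.00044459,  0.0004203 ]), 'joint_efforts': array([ 1.05362133e-04, -6.67838788e+01,  9.85164978e-01, -3.14455998e+01,
       -6.05165237e-02,  4.28730296e-02,  1.23008590e-04]), 'position': array([ 0.19093025, -0.59460101,  0.22594102]), 'ee_rot': array([-3.10223729e+00, -4.85950364e-01,  6.50371110e-04]), 'force': array([ 0.52603059, -0.21287314,  0.56141373]), 'ft_torque': array([0.01303716, 0.01676139, 0.06503205]), 'gripper_force': 0.0, 'width': 1.0006129397131265}
scene [[459.06704772   0.         318.90714887]
 [  0.         459.06704772 239.07650739]
 [  0.           0.           1.        ]] [ 1.05309507 -0.32113279  0.92462928] [0.59289381 0.35222921 1.01181717] ['pixels', 'z_map', 'camera_matrix', 'position', 'rotation']
top [[491.62797373   0.         323.62026123]
 [  0.         491.62797373 237.78299784]
 [  0.           0.           1.        ]] [0.36141878 0.02194501 1.24838566] [ 0.05737583 -0.06332923 -1.57308133] ['pixels', 'z_map', 'camera_matrix', 'position', 'rotation']
```

```bash
ls pics
```

```text
scene0.png
top0.png
```

View pics/top0.png

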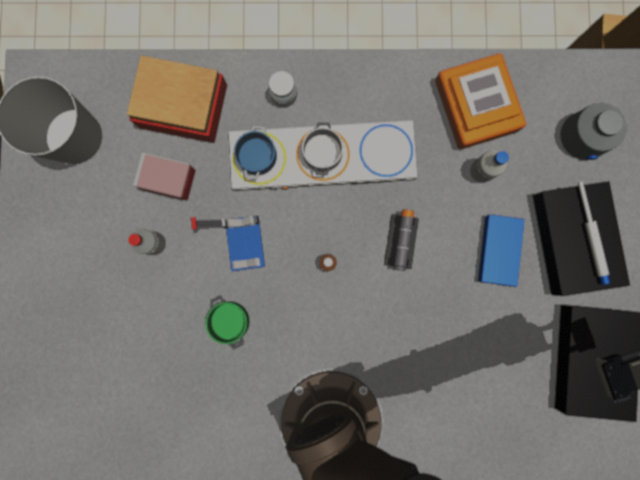

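View pics/scene0.png

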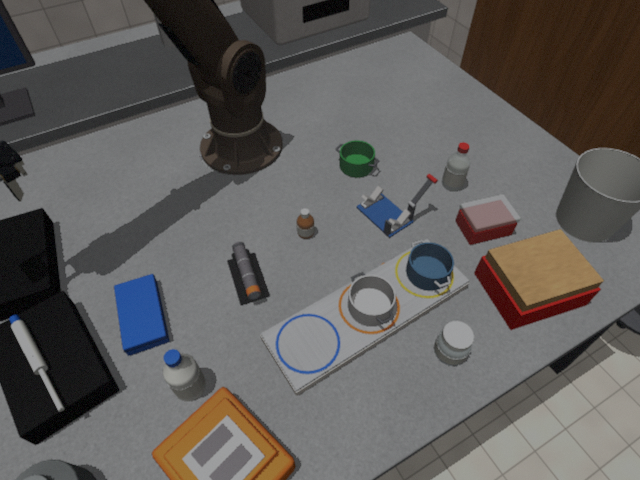

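Top view: up is +x and left is +y. The steel pot is at (323,150) on the orange ring, and the empty blue ring is at (387,150). The blue pot is at (255,153) on the yellow ring. The barrel is at (403,240) with its lens up. The cradle is at (245,243), with the strap leaning out left and its tab at (194,224). The scene view agrees. Now measuring.

```bash
cat > meas.py <<'E'
from h import *
def hsv(d): return cv2.cvtColor(d['pixels'],cv2.COLOR_BGR2HSV)
def box(m,u0,u1,v0,v1):
    k=np.zeros_like(m);k[v0:v1,u0:u1]=1;return m&k
def circ(p):
    A=np.c_[2*p[:,:2],np.ones(len(p))];c=np.linalg.lstsq(A,(p[:,:2]**2).sum(1),rcond=None)[0]
    return c[:2],np.sqrt(c[2]+c[0]**2+c[1]**2)
def rim(P,c,h=.085,r=.065):
    m=(np.hypot(P[...,0]-c[0],P[...,1]-c[1])<r)&(abs(P[...,2]-h)<.006);p=P[m]
    for _ in range(4):
        c,rr=circ(p);e=abs(np.hypot(*(p[:,:2]-c).T)-rr);p=p[e<max(.004,1.5*e.std())]
    return c,rr,len(p)
E
python3 - <<'E'
from meas import *
np.set_printoptions(precision=4,suppress=True)
for n in('top','scene'):
    d=grab(n);P=cloud(d);H=hsv(d);h,s,v=H[...,0],H[...,1],H[...,2]
    print('==',n,'bench z',np.nanmedian(P[300:420,150:200,2]) if n=='top' else '')
    on=abs(P[...,2]-.03)<.008
    for nm,lo,hi in(('yel',24,34),('ora',8,18),('blu',104,120)):
        m=on&(h>=lo)&(h<=hi)&(s>110)&(v>60)
        p=P[m];p=p[(p[:,0]>.45)&(p[:,0]<.75)&(abs(p[:,1])<.35)]
        # iterate circle radius .065
        for _ in range(5):
            c,r=circ(p);e=abs(np.hypot(*(p[:,:2]-c).T)-r);p=p[e<max(.005,2*e.std())]
        print(nm,c,r,len(p),p[:,2].mean())
    # white plate
    m=on&(s<60)&(v>120);p=P[m];p=p[(p[:,0]>.45)&(p[:,0]<.75)&(abs(p[:,1])<.4)]
    print('plate',cv2.minAreaRect((p[:,:2]*1000).astype(np.float32)),np.median(p[:,2]))
    for nm,g in(('steel',(.6,.02)),('blue',(.6,.18))): 
        print(nm,rim(P,g))
    # regions by height
    m=(P[...,2]>.015);m=np.nan_to_num(m).astype(np.uint8)
    nn,l,st,cc=cv2.connectedComponentsWithStats(m)
    for i in range(1,nn):
        if st[i,4]>60:
            q=P[l==i];print(i,st[i],np.nanmedian(q,0),'zmax',np.nanpercentile(q[:,2],98))
E
```

```text
== top bench z -0.0001680836068802538
yel [0.6575 0.1789] 0.0645722208803473 111 0.030747479996783712
ora [0.6669 0.0193] 0.06457168660159861 99 0.030899306898381603
blu [0.6657 0.1848] 0.025947585905341953 88 0.03472395304829634
plate ((620.2208862304688, 19.366775512695312), (243.08152770996094, 474.70001220703125), 3.480768918991089) 0.030835717685139374
steel (array([0.6657, 0.0203]), np.float64(0.04438401142182368), 59)
blue (array([0.6599, 0.1842]), np.float64(0.04662712732329311), 90)
1 [ 435   53   91   96 5792] [ 0.7881 -0.3672  0.0759] zmax 0.08434142762180699
2 [ 127   55  100   87 6308] [0.7886 0.3703 0.0994] zmax 0.10456414558751033
3 [269  71  28  35 790] [0.8197 0.1181 0.0781] zmax 0.08439075550168097
4 [   0   76  101   88 5631] [0.7338 0.6976 0.1089] zmax 0.17068412675300765
5 [ 562  103   65   57 2683] [ 0.7083 -0.6353  0.0868] zmax 0.11835908309219875
6 [  229   120   188    70 11010] [0.6636 0.0206 0.0317] zmax 0.0850624414788599
8 [470 150  39  32 872] [ 0.6206 -0.375   0.1009] zmax 0.15291115421313203
9 [ 133  152   62   48 2025] [0.6057 0.4053 0.0696] zmax 0.07
[... 2287 characters left out ...]
8] [0.4034 0.0009 0.0529] zmax 0.08531045679116303
109 [ 475  230  128   98 7832] [0.8144 0.3497 0.0981] zmax 0.10200254549775975
110 [  260   239   209   155 13306] [ 0.6762 -0.0111  0.0304] zmax 0.08390350449956621
111 [231 242  31  58 853] [ 0.4595 -0.1823  0.052 ] zmax 0.057345082045275574
113 [ 114  274   54   80 3028] [ 0.4344 -0.4271  0.034 ] zmax 0.03745715439678189
115 [ 434  321   40   44 1272] [0.8361 0.1062 0.077 ] zmax 0.08196689141258225
116 [ 162  350   43   50 1531] [ 0.6442 -0.3867  0.0983] zmax 0.15035532857550443
117 [ 151  387  144   93 8217] [ 0.7864 -0.365   0.0773] zmax 0.08232736049725092
118 [  16  460   78   20 1078] [ 0.6922 -0.6269  0.0856] zmax 0.1147829244118766
```

```bash
python3 - <<'E'
from meas import *
np.set_printoptions(precision=4,suppress=True)
def pca(p):
    c=p.mean(0);w=np.linalg.svd(p-c,full_matrices=False)[2][0];return c,w*np.sign(w[0])
for n in('top','scene'):
    d=grab(n);P=cloud(d);H=hsv(d);h,s,v=H[...,0],H[...,1],H[...,2];print('==',n)
    X,Y,Z=P[...,0],P[...,1],P[...,2]
    m=(abs(Z-.03)<.006)&(h>100)&(h<125)&(s>90)&(np.hypot(X-.6747,Y+.1396)<.085);p=P[m]
    for _ in range(4):
        c,r=circ(p);e=abs(np.hypot(*(p[:,:2]-c).T)-r);p=p[e<max(.005,2*e.std())]
    print('cool',c,r,len(p))
    B=(np.hypot(X-.455,Y+.18)<.12)
    m=B&(Z>.048);p=P[m];print('barrel top',len(p),np.percentile(p[:,2],95),'rect',cv2.minAreaRect((p[:,:2]*1000).astype(np.float32)),pca(p[:,:2]))
    o=B&(h>5)&(h<20)&(s>130)&(Z>.03);print('lens',np.median(P[o],0),o.sum(),P[o].max(0),P[o].min(0))
    C=(abs(X-.44)<.11)&(abs(Y-.22)<.09)
    m=C&(abs(Z-.008)<.006)&(h>100)&(h<125)&(s>120);p=P[m];print('floor',cv2.minAreaRect((p[:,:2]*1000).astype(np.float32)),len(p))
    if n=='top':
        for a,b in((.35,.42),(.46,.53)):
            m=(X>a)&(X<b)&(Y>.15)&(Y<.27)&(Z>.03)&(Z<.07)
            p=P[m];print('V',a,cv2.minAreaRect((p[:,:2]*1000).astype(np.float32)),p.min(0),p.max(0))
    m=((h<6)|(h>174))&(s>130)&(np.hypot(X-.49,Y-.32)<.08)&(Z>.06);p=P[m];print('tab',np.median(p,0),len(p),p.min(0),p.max(0),'dir',pca(p)[1])
    m=(Z>.068)&(X>.44)&(X<.55)&(Y>.2)&(Y<.38);p=P[m];print('strap',pca(p),p.min(0),p.max(0))
E
python3 - <<'E'
import cv2
a=cv2.imread('pics/top0.png')[200:285,180:280];b=cv2.imread('pics/top0.png')[195:280,360:460]
cv2.imwrite('pics/crop1.png',cv2.resize(cv2.hconcat([a,b]),(800,340),interpolation=cv2.INTER_CUBIC))
E
```

```text
== top
cool [ 0.6765 -0.1402] 0.06481585579924676 184
barrel top 649 0.05898014838727148 rect ((449.93145751953125, -178.09864807128906), (28.877843856811523, 149.33291625976562), 80.12311553955078) (array([ 0.4503, -0.1783]), array([ 0.9872, -0.1593]))
lens [ 0.5135 -0.1869  0.0545] 65 [ 0.5214 -0.1753  0.0611] [ 0.5055 -0.2029  0.047 ]
floor ((434.2110595703125, 215.87892150878906), (107.65800476074219, 83.39301300048828), 7.9112091064453125) 1073
V 0.35 ((394.0692443847656, 211.08399963378906), (17.957080841064453, 62.52534484863281), 6.858526229858398) [0.3831 0.1801 0.0306] [0.4052 0.2425 0.0512]
V 0.46 ((496.69439697265625, 223.82708740234375), (18.308557510375977, 85.16388702392578), 7.625516891479492) [0.4826 0.1807 0.03  ] [0.5105 0.267  0.0697]
tab [0.4826 0.3152 0.1241] 51 [0.4712 0.3109 0.1167] [0.4943 0.3234 0.129 ] dir [0.9848 0.1705 0.033 ]
strap (array([0.4869, 0.295 , 0.1003]), array([ 0.094 , -0.6959, -0.7119])) [0.4712 0.2569 0.0681] [0.5009 0.3236 0.129 ]
== scene
cool [ 0.6737 -0.1395] 0.06499962099226918 431
barrel top 605 0.0569920968797402 rect ((448.3507080078125, -179.9097900390625), (27.815027236938477, 154.25001525878906), 81.11692810058594) (array([ 0.4528, -0.1809]), array([ 0.9863, -0.1653]))
lens [ 0.5115 -0.1903  0.053 ] 79 [ 0.5185 -0.1718  0.058 ] [ 0.5008 -0.205   0.0318]
floor ((443.8541259765625, 217.34783935546875), (131.78330993652344, 87.03446197509766), 7.97633695602417) 716
tab [0.4842 0.3151 0.1225] 40 [0.4702 0.3095 0.1166] [0.4966 0.321  0.1261] dir [ 0.9753  0.1961 -0.1014]
strap (array([0.4855, 0.2948, 0.0993]), array([ 0.0779, -0.6941, -0.7157])) [0.4684 0.2578 0.068 ] [0.497  0.3228 0.1261]
```

View pics/crop1.png

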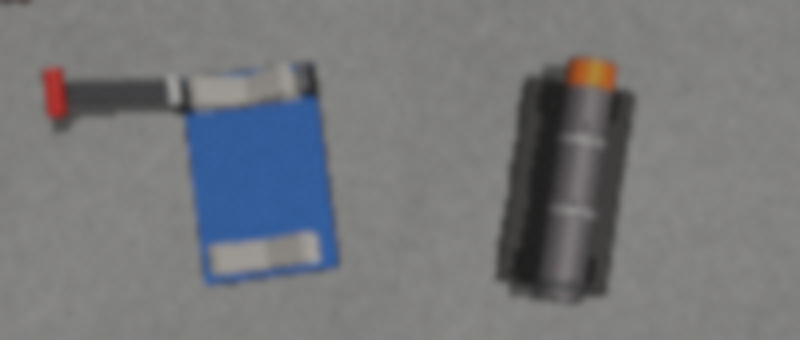

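```bash
cat > go.py <<'E'
# usage: go.py x y z [toolx_angle_deg] : turn units then shift units (tool axes AFTER the turn)
import sys; from h import *
s=readout.observe();t=np.array(list(map(float,sys.argv[1:4])));M=R.from_rotvec(s['ee_rot']).as_matrix()
a=np.degrees(np.arctan2(M[1,0],M[0,0]));turn=0
if len(sys.argv)>4: turn=(a-float(sys.argv[4])+180)%360-180
M2=M@R.from_rotvec([0,0,np.radians(turn)]).as_matrix()
print('t',round(s['clock'],2),'pos',s['position'].round(4),'ang',a.round(2),'tilt',np.degrees(np.arccos(-M[2,2])).round(2),'w',round(s['width'],3),'F',s['force'].round(1),'gf',round(s['gripper_force'],1))
print('turn',round(turn/4,2),'shift',((t-s['position'])@M2/.04).round(3))
E
python3 go.py .667 .0196 .13 3.3
```

```text
t 0.3 pos [ 0.1911 -0.5949  0.2265] ang 17.8 tilt 0.03 w 1.002 F [-0.2  1.  -0.7] gf 0.0
turn 3.63 shift [ 12.763 -14.652   2.417]
```

```bash
python3 -m creep '[[0,0,0,0.9,0.48],[0,0,0,0.9,0.48],[0,0,0,0.9,0.48],[0,0,0,0.93,0.48],[0.5,-0.6,0,0,0.48],[0.8,-0.9,0,0,0.48],[0.8,-0.9,0,0,0.48],[0.8,-0.9,0,0,0.48],[0.8,-0.9,0,0,0.48],[0.8,-0.9,0,0,0.48],[0.8,-0.9,0,0,0.48],[0.8,-0.9,0,0,0.48]]'; python3 go.py .667 .0196 .13 3.3
```

```text
clock: 1.8
position: [0.4197, -0.3043, 0.2269]
ee_rot: [3.14, 0.09, 0.0]
force: [0.5, -0.9, -0.7]
width: 0.481
gripper_force: 0.0
t 1.8 pos [ 0.4197 -0.3043  0.2269] ang 3.27 tilt 0.02 w 0.481 F [ 0.5 -0.9 -0.7] gf 0.0
turn -0.01 shift [ 6.637 -7.728  2.422]
```

```bash
python3 -m creep '[[0.8,-0.9,0,0,0.48],[0.8,-0.9,0,0,0.48],[0.8,-0.9,0,0,0.48],[0.8,-0.9,0,0,0.48],[0.8,-0.9,0,0,0.48],[0.8,-0.9,0,0,0.48],[0.8,-0.9,0,0,0.48],[0.5,-0.7,0,0,0.48],[0.5,-0.7,0.6,0,0.48],[0,0,0.9,0,0.48],[0,0,0.9,0,0.48],[0,0,0,0,0.48]]'; python3 go.py .667 .0196 .044 3.3
python3 - <<'E'
from meas import *
for n in('top','scene'):
    d=grab(n,n+'1.png');print(n,rim(cloud(d),(.667,.02)))
d=grab('wrist','w1.png');P=cloud(d);print(rim(P,(.667,.02)))
E
```

```text
clock: 3.3
position: [0.6627, 0.0168, 0.1279]
ee_rot: [3.14, 0.09, -0.009]
force: [-0.1, 0.1, 0.1]
width: 0.481
gripper_force: 0.0
t 3.3 pos [0.6627 0.0168 0.1279] ang 3.29 tilt 0.34 w 0.481 F [-0.1  0.1  0.1] gf 0.0
turn -0.0 shift [ 0.124 -0.065  2.096]
top (array([0.64956224, 0.04444987]), np.float64(0.018285397540162316), 27)
scene (array([0.66917522, 0.0187252 ]), np.float64(0.04760541770242217), 217)
(array([0.66920277, 0.01917906]), np.float64(0.04717232907690212), 2250)
```

View pics/w1.png

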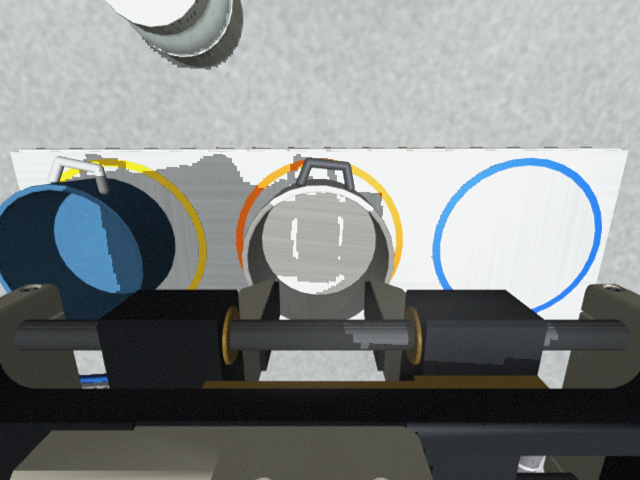

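```bash
python3 -m creep '[[0.16,-0.05,0,0,0.48],[0,0,0.5,0,0.48],[0,0,0.5,0,0.48],[0,0,0.5,0,0.48],[0,0,0.4,0,0.48],[0,0,0.2,0,0.48],[0,0,0,0,0.48]]'; python3 go.py .6755 -.1399 .044 3.3
```

```text
clock: 4.32
position: [0.671, 0.0194, 0.0463]
ee_rot: [3.14, 0.09, -0.001]
force: [-0.1, 0.1, 1.0]
width: 0.483
gripper_force: 0.0
t 4.33 pos [0.671  0.0194 0.0463] ang 3.28 tilt 0.04 w 0.483 F [-0.1  0.1  1. ] gf 0.0
turn -0.0 shift [-0.116  3.982  0.058]
```

```bash
python3 -m creep '[[0,0.1,0,0,0.48],[0,0.2,0,0,0.48],[0,0.25,0,0,0.48],[0,0.3,0,0,0.48],[0,0.3,0,0,0.48],[-0.05,0.3,0,0,0.48],[-0.05,0.3,0,0,0.48],[0,0.3,0,0,0.48],[0,0.3,0,0,0.48],[0,0.3,0,0,0.48],[0,0.3,0,0,0.48],[0,0.3,0,0,0.48]]'
python3 -m creep '[[0,0.3,0,0,0.48],[0,0.25,0,0,0.48],[0,0.15,0,0,0.48],[0,0.1,0,0,0.48],[0,0.05,0,0,0.48],[0,0.05,0,0,0.48],[0,0,0,0,0.48],[0,0,0,0,0.48]]'
python3 go.py .6755 -.1399 .044 3.3
cat > pots.py <<'E'
from meas import *
import sys
g=list(map(float,sys.argv[1:3]))
for n in('wrist','scene','top'):
    P=cloud(grab(n,f'{n}_{sys.argv[3]}.png' if len(sys.argv)>3 else None))
    try: c,r,k=rim(P,g);print(n,c.round(4),r.round(4),k)
    except Exception as e: print(n,e)
E
python3 pots.py .6755 -.14
```

```text
clock: 5.82
position: [0.6746, -0.1114, 0.0467]
ee_rot: [3.14, 0.09, -0.0]
force: [-0.2, 1.4, 1.0]
width: 0.48
gripper_force: 0.7
clock: 6.82
position: [0.6766, -0.1465, 0.0467]
ee_rot: [3.14, 0.09, -0.0]
force: [0.2, -0.2, -0.3]
width: 0.476
gripper_force: 0.2
t 6.83 pos [ 0.6766 -0.1465  0.0467] ang 3.29 tilt 0.01 w 0.476 F [ 0.2 -0.2 -0.3] gf 0.2
turn -0.0 shift [-0.018 -0.168  0.068]
wrist [ 0.6912 -0.1429] 0.0346 2374
scene [ 0.6796 -0.1434] 0.0447 113
top [ 0.6685 -0.14  ] 0.04 49
```

```bash
python3 -m creep '[[0,-0.08,0,0,0.48],[0,0,-0.3,0,0.48],[0,0,-0.6,0,0.48],[0,0,-0.8,0,0.48],[0,0,-0.5,0,0.48],[0,0,0,0,0.48]]'
python3 go.py .66 .1832 .13 3.3; python3 pots.py .6755 -.14 ; python3 - <<'E'
from meas import *
d=grab('wrist','w2.png');P=cloud(d);H=hsv(d);h,s,v=H[...,0],H[...,1],H[...,2]
p=P[(abs(P[...,2]-.03)<.006)&(h>100)&(h<125)&(s>90)&(P[...,1]<-.05)]
for _ in range(4):
    c,r=circ(p);e=abs(np.hypot(*(p[:,:2]-c).T)-r);p=p[e<max(.005,2*e.std())]
print('ring',c,r,len(p))
E
```

```text
clock: 7.72
position: [0.6776, -0.1435, 0.1369]
ee_rot: [3.14, 0.09, 0.006]
force: [-0.1, -0.4, -1.5]
width: 0.48
gripper_force: 0.0
t 7.72 pos [ 0.6776 -0.1435  0.1369] ang 3.28 tilt 0.21 w 0.48 F [-0.1 -0.4 -1.5] gf 0.0
turn -0.01 shift [ 0.03  -8.18   0.165]
wrist [ 0.6763 -0.1434] 0.0471 1929
scene [ 0.6759 -0.1433] 0.0478 259
top [ 0.6757 -0.1411] 0.0467 95
ring [ 0.67494282 -0.14110373] 0.06466041944310676 1462
```

View pics/w2.png

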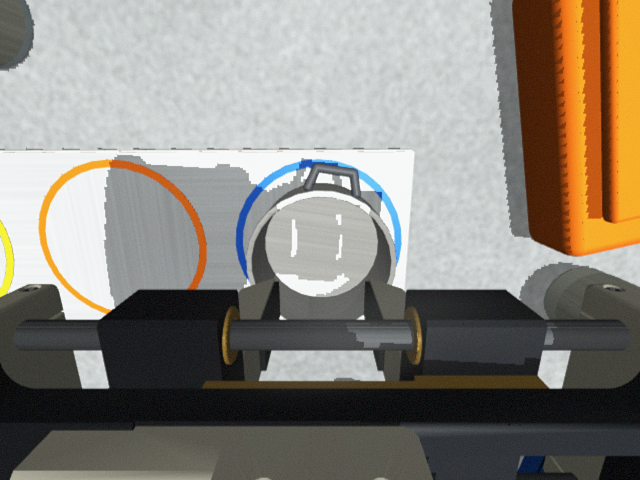

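The wrist view shows the steel pot inside the blue ring, about 2.5 mm off centre. Next, the blue pot.

```bash
python3 -m creep '[[0,-0.4,0,0,0.48],[0,-0.9,0,0,0.48],[0,-0.9,0,0,0.48],[0,-0.9,0,0,0.48],[0,-0.9,0,0,0.48],[0,-0.9,0,0,0.48],[0,-0.9,0,0,0.48],[0,-0.9,0,0,0.48],[0,-0.8,0,0,0.48],[0,-0.5,0,0,0.48],[0,-0.15,0,0,0.48],[0,0,0,0,0.48]]';python3 pots.py .66 .183; python3 go.py .66 .183 .046 3.3
```

```text
clock: 9.43
position: [0.6578, 0.1814, 0.1345]
ee_rot: [3.14, 0.089, -0.0]
force: [-0.7, -0.6, 0.2]
width: 0.481
gripper_force: 0.0
wrist [0.6606 0.1834] 0.0472 2228
scene [0.6607 0.1825] 0.0476 229
top [0. 0.] 0.0 0
t 9.57 pos [0.6582 0.1802 0.1347] ang 3.16 tilt 0.06 w 0.482 F [-0.4 -0.3 -0.4] gf 0.0
turn -0.04 shift [ 0.049 -0.069  2.217]
  ret = _var(a, axis=axis, dtype=dtype, out=out, ddof=ddof,
  arrmean = um.true_divide(arrmean, div, out=arrmean,
  ret = ret.dtype.type(ret / rcount)
```

```bash
python3 -m creep '[[0.06,-0.07,0,0,0.48],[0,0,0.5,0,0.48],[0,0,0.5,0,0.48],[0,0,0.5,0,0.48],[0,0,0.5,0,0.48],[0,0,0.2,0,0.48],[0,0,0,0,0.48]]'
python3 -m creep '[[0,0.1,0,0,0.48],[0,0.2,0,0,0.48],[0,0.25,0,0,0.48],[0,0.3,0,0,0.48],[0,0.3,0,0,0.48],[-0.05,0.3,0,0,0.48],[-0.05,0.3,0,0,0.48],[0,0.3,0,0,0.48],[0,0.3,0,0,0.48],[0,0.3,0,0,0.48],[0,0.3,0,0,0.48],[0,0.3,0,0,0.48]]'
python3 go.py .6657 .0167 .046 3.3
```

```text
clock: 10.45
position: [0.6597, 0.185, 0.046]
ee_rot: [3.14, 0.09, -0.002]
force: [-0.5, -0.3, 0.3]
width: 0.476
gripper_force: 0.0
clock: 11.95
position: [0.6635, 0.0542, 0.0467]
ee_rot: [3.14, 0.09, -0.0]
force: [0.4, 2.2, 1.1]
width: 0.479
gripper_force: 1.0
t 11.95 pos [0.6635 0.0542 0.0467] ang 3.28 tilt 0.01 w 0.479 F [0.4 2.2 1.1] gf 1.0
turn -0.0 shift [0.001 0.939 0.017]
```

```bash
python3 -m creep '[[0,0.25,0,0,0.48],[0,0.25,0,0,0.48],[0,0.2,0,0,0.48],[0,0.12,0,0,0.48],[0,0.08,0,0,0.48],[0,0.04,0,0,0.48],[0,0,0,0,0.48],[0,-0.08,0,0,0.48],[0,0,-0.3,0,0.48],[0,0,-0.6,0,0.48],[0,0,-0.8,0,0.48],[0,0,-0.5,0,0.48]]'
python3 pots.py .6655 .02;  python3 pots.py .676 -.143 2>/dev/null; python3 - <<'E'
from meas import *
d=grab('wrist');P=cloud(d);H=hsv(d);h,s,v=H[...,0],H[...,1],H[...,2]
p=P[(abs(P[...,2]-.03)<.006)&(h>=8)&(h<=20)&(s>90)&(abs(P[...,1]-.02)<.08)]
for _ in range(4):
    c,r=circ(p);e=abs(np.hypot(*(p[:,:2]-c).T)-r);p=p[e<max(.005,2*e.std())]
print('ring',c,r,len(p))
E
python3 go.py .4493 -.179 .15 -9.3
```

```text
clock: 13.45
position: [0.6662, 0.0207, 0.1373]
ee_rot: [3.14, 0.09, 0.004]
force: [0.2, -0.2, 0.3]
width: 0.479
gripper_force: 0.0
wrist [0.6655 0.0205] 0.0472 1982
scene [0.6654 0.0202] 0.0477 226
top [0.6532 0.0375] 0.0289 27
wrist [ 0.6758 -0.142 ] 0.0475 2768
scene [ 0.6759 -0.1432] 0.0478 354
top [ 0.6772 -0.1422] 0.0474 158
ring [0.66422123 0.01868093] 0.06511144045130852 782
t 13.8 pos [0.6647 0.0206 0.1337] ang 3.28 tilt 0.1 w 0.483 F [-0.7 -0.2  0. ] gf 0.0
turn 3.15 shift [-4.51   5.794 -0.397]
```

```bash
python3 -m creep '[[0,0.3,-0.1,0.8,0.6],[-0.3,0.6,-0.1,0.8,0.6],[-0.5,0.7,0,0.8,0.6],[-0.7,0.8,0,0.75,0.6],[-0.7,0.7,0,0,0.6],[-0.6,0.7,0,0,0.6],[-0.6,0.7,0,0,0.6],[-0.5,0.6,0,0,0.6],[-0.5,0.4,0,0,0.6],[0,0,0,0,0.6]]'
cat > bar.py <<'E'
from meas import *
import sys
gx,gy=map(float,sys.argv[1:3])
for n in('wrist','scene','top'):
    d=grab(n,f'{n}_b{sys.argv[3]}.png' if len(sys.argv)>3 else None);P=cloud(d);H=hsv(d);h,s=H[...,0],H[...,1]
    B=np.hypot(P[...,0]-gx,P[...,1]-gy)<.12
    m=B&(P[...,2]>.05)&(P[...,2]<.063);p=P[m]
    if len(p)<30: continue
    o=P[B&(h>5)&(h<20)&(s>130)&(P[...,2]>.03)&(P[...,2]<.063)]
    (cx,cy),(a,b),_=cv2.minAreaRect((p[:,:2]*1000).astype(np.float32))
    c=p[:,:2].mean(0);w=np.linalg.svd(p[:,:2]-c,full_matrices=False)[2][0];w*=np.sign(w[0])
    print(n,'rect',round(cx,1),round(cy,1),round(a,1),round(b,1),'ang',np.degrees(np.arctan2(w[1],w[0])).round(2),'zmax',np.percentile(p[:,2],97).round(4),'orange med',np.median(o,0).round(4) if len(o) else None, 'tip',(o[:,:2]@w).max().round(4) if len(o) else None,'perp c',(c@[-w[1],w[0]]).round(4))
    if n=='wrist':print('cam',np.round(d['position'],3))
E
python3 bar.py .45 -.18; python3 go.py .4315 -.1761 .022 -9.3
```

```text
clock: 15.05
position: [0.4638, -0.1775, 0.143]
ee_rot: [3.129, -0.266, -0.002]
force: [0.7, -0.2, 0.5]
width: 0.599
gripper_force: 0.0
wrist rect 461.2 -182.4 26.1 123.4 ang -9.2 zmax 0.0568 orange med [ 0.5118 -0.1872  0.0534] tip 0.5439 perp c -0.1064
cam [ 0.537 -0.19   0.301]
scene rect 447.9 -179.9 25.2 151.6 ang -9.27 zmax 0.0572 orange med [ 0.5104 -0.1896  0.0531] tip 0.5447 perp c -0.1056
top rect 414.8 -173.1 26.8 78.4 ang -9.26 zmax 0.0592 orange med None tip None perp c -0.1036
t 15.2 pos [ 0.4669 -0.1749  0.143 ] ang -9.41 tilt 0.05 w 0.602 F [-0.1  0.6  0.3] gf 0.0
turn -0.03 shift [-0.871  0.172  3.025]
```

```bash
python3 -m creep '[[-0.5,0.1,0,0,0.6],[-0.4,0.09,0,0,0.6],[0,0,0.6,0,0.6],[0,0,0.6,0,0.6],[0,0,0.6,0,0.6],[0,0,0.6,0,0.6],[0,0,0.4,0,0.6],[0,0,0.22,0,0.6],[0,0,0,0,0.6]]' ; python3 go.py .4302 -.1768 .022 -9.3
```

```text
clock: 16.32
position: [0.4299, -0.176, 0.0217]
ee_rot: [-3.131, 0.255, 0.001]
force: [0.2, 0.3, 0.3]
width: 0.599
gripper_force: 0.0
t 16.32 pos [ 0.4299 -0.176   0.0217] ang -9.31 tilt 0.04 w 0.599 F [0.2 0.3 0.3] gf 0.0
turn -0.0 shift [ 0.012  0.018 -0.008]
```

Close, then lift; next compute the route to the cradle.

```bash
python3 -m creep '[[0,0,0,0,0.4],[0,0,0,0,0.25],[0,0,0,0,0.2],[0,0,0,0,0.2],[0,0,0,0,0.2],[0,0,-0.2,0,0.2],[0,0,-0.5,0,0.2],[0,0,-0.8,0,0.2],[0,0,-0.9,0,0.2],[0,0,-0.9,0,0.2],[0,0,-0.6,0,0.2],[0,0,0,0,0.2]]' 30
python3 go.py .4272 .215 .178 7.8
python3 - <<'E'
from meas import *
np.set_printoptions(precision=4,suppress=True)
s=readout.observe();t=s['position'];d=grab('scene','scene_l.png');P=cloud(d);H=hsv(d);h,sa=H[...,0],H[...,1]
M=R.from_rotvec(s['ee_rot']).as_matrix()
Q=(P-t)@M
o=(h>5)&(h<20)&(sa>130)&(np.hypot(P[...,0]-.51,P[...,1]+.19)<.07)&(P[...,2]>.12)
print('lens in tool',np.median(Q[o],0),Q[o].min(0),Q[o].max(0),o.sum())
E
```

```text
clock: 17.82
position: [0.4309, -0.176, 0.1795]
ee_rot: [3.131, -0.254, 0.005]
force: [-0.3, -0.9, -2.3]
width: 0.32
gripper_force: 30.0
t 17.82 pos [ 0.4309 -0.176   0.1795] ang -9.29 tilt 0.19 w 0.32 F [-0.3 -0.9 -2.3] gf 30.0
turn -4.27 shift [ 1.234 -9.696  0.03 ]
lens in tool [ 0.0795  0.0001 -0.0322] [ 0.0222 -0.0482 -0.3967] [ 0.0914  0.0435 -0.0234] 131
```

View pics/scene_l.png

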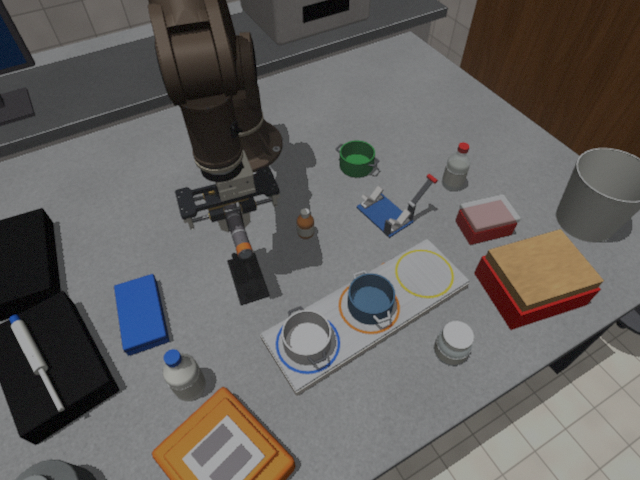

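The barrel is gripped, both pots sit in their rings, and the cradle is free at (385,212).

```bash
python3 -m creep '[[0,0,0,-0.8,0.2],[0,0,0,-0.9,0.2],[0,0,0,-0.9,0.2],[0,0,0,-0.9,0.2],[0,0,0,-0.77,0.2],[0.05,-0.4,0,0,0.2],[0.1,-0.8,0,0,0.2],[0.1,-0.9,0,0,0.2],[0.15,-0.9,0,0,0.2],[0.15,-0.9,0,0,0.2],[0.15,-0.9,0,0,0.2],[0.15,-0.9,0,0,0.2]]'
python3 -m creep '[[0.15,-0.9,0,0,0.2],[0.1,-0.9,0,0,0.2],[0.1,-0.9,0,0,0.2],[0.05,-0.7,0,0,0.2],[0,-0.4,0,0,0.2],[0,-0.2,0,0,0.2],[0,0,0,0,0.2],[0,0,0,0,0.2]]'
cat > crad.py <<'E'
from meas import *
np.set_printoptions(precision=4,suppress=True)
for n in('wrist','scene','top'):
    d=grab(n,n+'_c.png');P=cloud(d);H=hsv(d);h,s,v=H[...,0],H[...,1],H[...,2];X,Y,Z=P[...,0],P[...,1],P[...,2]
    C=(abs(X-.44)<.11)&(abs(Y-.22)<.09)
    p=P[C&(abs(Z-.008)<.006)&(h>100)&(h<125)&(s>120)]
    if len(p)>50:print(n,'floor',cv2.minAreaRect((p[:,:2]*1000).astype(np.float32)),len(p))
    for a,b in((.35,.42),(.46,.53)):
        p=P[(X>a)&(X<b)&(Y>.15)&(Y<.27)&(Z>.025)&(Z<.07)]
        if len(p)>50:print(n,'V',a,cv2.minAreaRect((p[:,:2]*1000).astype(np.float32)),p.min(0),p.max(0))
E
python3 crad.py;python3 go.py .4277 .215 .022 7.8
```

```text
clock: 19.38
position: [0.4317, 0.0566, 0.1772]
ee_rot: [-3.134, -0.212, 0.002]
force: [0.7, 0.4, -1.7]
width: 0.318
gripper_force: 30.0
clock: 20.38
position: [0.4273, 0.2139, 0.1778]
ee_rot: [3.134, 0.21, -0.0]
force: [0.1, -0.1, -2.5]
width: 0.321
gripper_force: 30.0
wrist floor ((443.249267578125, 216.3645782470703), (129.9766387939453, 85.52651977539062), 7.703747272491455) 1557
wrist V 0.46 ((493.93817138671875, 223.161865234375), (17.71954917907715, 85.61508178710938), 7.665771007537842) [0.4796 0.1798 0.025 ] [0.5078 0.2665 0.07  ]
scene floor ((444.67547607421875, 216.30601501464844), (130.19873046875, 87.32001495361328), 8.148685455322266) 706
scene V 0.35 ((392.2228088378906, 209.1258544921875), (20.162670135498047, 63.779022216796875), 9.510879516601562) [0.378  0.1764 0.0251] [0.4073 0.2421 0.0483]
scene V 0.46 ((495.06243896484375, 222.439697265625), (22.172168731689453, 88.02198791503906), 8.041829109191895) [0.4788 0.178  0.0251] [0.5097 0.2671 0.069 ]
top floor ((431.520751953125, 191.58642578125), (98.29216766357422, 25.502887725830078), 16.911575317382812) 164
top V 0.46 ((499.10162353515625, 208.22354125976562), (18.059247970581055, 53.273677825927734), 6.743030548095703) [0.4909 0.1823 0.0251] [0.5105 0.2355 0.0523]
t 20.52 pos [0.4274 0.2142 0.1779] ang 7.68 tilt 0.02 w 0.317 F [ 0.1  0.1 -2.1] gf 30.0
turn -0.03 shift [ 0.01  -0.019  3.898]
```

View pics/wrist_c.png

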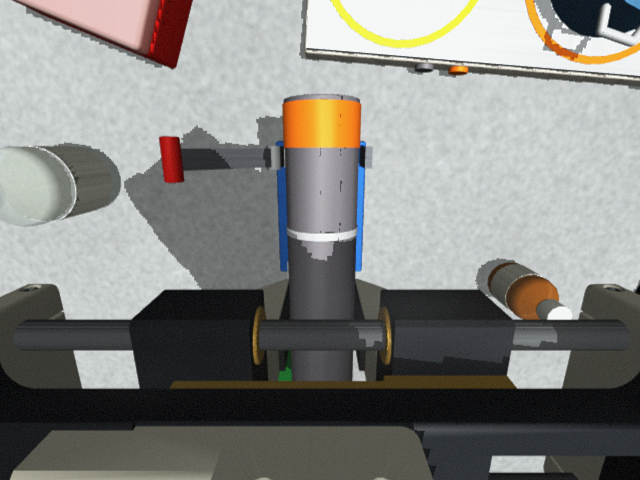

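```bash
python3 -m creep '[[-0.01,0,0.4,0,0.2],[0,0,0.6,0,0.2],[0,0,0.6,0,0.2],[0,0,0.6,0,0.2],[0,0,0.6,0,0.2],[0,0,0.4,0,0.2],[0,0,0.3,0,0.2],[0,0,0.2,0,0.2],[0,0,0.1,0,0.2],[0,0,0.05,0,0.2],[0,0,0,0,0.2]]';python3 go.py .4267 .2145 .022 7.7; python3 bar.py .444 .217 low
```

```text
clock: 21.9
position: [0.4269, 0.2151, 0.0241]
ee_rot: [-3.134, -0.213, -0.001]
force: [-0.2, 1.0, -2.0]
width: 0.322
gripper_force: 30.0
t 21.9 pos [0.4269 0.2151 0.0241] ang 7.76 tilt 0.02 w 0.322 F [-0.2  1.  -2. ] gf 30.0
turn 0.02 shift [-0.007  0.013  0.053]
wrist rect 459.1 214.3 123.1 78.1 ang 7.05 zmax 0.0584 orange med [0.5088 0.233  0.0533] tip 0.5414 perp c 0.1606
cam [0.5   0.225 0.182]
scene rect 476.1 224.7 90.6 85.1 ang 15.3 zmax 0.0602 orange med [0.51   0.2184 0.0538] tip 0.5576 perp c 0.087
top rect 507.4 210.6 58.1 38.1 ang 66.18 zmax 0.0604 orange med [0.5103 0.2254 0.0556] tip 0.426 perp c -0.3744
```

```bash
python3 -m creep '[[-0.02,0,0.03,0,0.2],[0,0,0.02,0,0.2],[0,0,0,0,0.2],[0,0,0,0,0.36],[0,0,0,0,0.45],[0,0,0,0,0.5],[0,0,0,0,0.5],[0,0,-0.3,0,0.5],[0,0,-0.6,0,0.5],[0,0,-0.8,0,0.5],[0,0,-0.8,0,0.5],[0,0,-0.5,0,0.5]]';python3 go.py .4267 .2145 .022 7.7; python3 - <<'E'
from meas import *
np.set_printoptions(precision=4,suppress=True)
o0=np.array([.444,.2168]);a=np.radians(7.7);M=np.array([[np.cos(a),-np.sin(a)],[np.sin(a),np.cos(a)]])
for n in('wrist','scene','top'):
    d=grab(n,n+'_d.png');P=cloud(d);H=hsv(d);h,s,v=H[...,0],H[...,1],H[...,2]
    q=np.dstack([(P[...,:2]-o0)@M,P[...,2]]);x,y,z=q[...,0],q[...,1],q[...,2]
    for nm,m in(('bar',(abs(y)<.03)&(abs(x)<.1)&(z>.05)&(z<.062)),('orange',(abs(y)<.03)&(abs(x)<.1)&(z>.025)&(z<.065)&(h>5)&(h<20)&(s>130)),('floor',(abs(y)<.06)&(abs(x)<.09)&(z<.014)&(z>.002)&(h>100)&(h<125)&(s>120))):
        if m.sum()>20:p=q[m];print(n,nm,m.sum(),'med',np.median(p,0),'min',np.percentile(p,1,0),'max',np.percentile(p,99,0))
E
```

```text
clock: 23.55
position: [0.4263, 0.2153, 0.1443]
ee_rot: [-3.133, -0.213, -0.003]
force: [0.3, 0.2, -0.4]
width: 0.5
gripper_force: 0.0
t 23.55 pos [0.4263 0.2153 0.1443] ang 7.77 tilt 0.13 w 0.5 F [ 0.3  0.2 -0.4] gf 0.0
turn 0.02 shift [0.    0.023 3.056]
wrist bar 5934 med [ 0.0088 -0.      0.0546] min [-0.0733 -0.012   0.0502] max [0.0733 0.0117 0.0572]
wrist orange 670 med [0.0647 0.0037 0.0532] min [ 0.0564 -0.0152  0.045 ] max [0.0726 0.0142 0.057 ]
wrist floor 5901 med [-0.0006 -0.0173  0.0079] min [-0.0616 -0.0423  0.0062] max [0.0631 0.0418 0.0096]
scene bar 383 med [ 0.0049 -0.0029  0.0537] min [-0.072  -0.0136  0.0501] max [0.0744 0.0103 0.0583]
scene orange 64 med [ 0.0648 -0.0069  0.0517] min [ 0.0563 -0.0164  0.039 ] max [0.0726 0.0138 0.0578]
scene floor 413 med [-0.0081 -0.0234  0.0072] min [-0.0623 -0.0431  0.0028] max [0.0641 0.0363 0.0108]
top bar 137 med [0.0601 0.0012 0.0542] min [ 0.0399 -0.0118  0.0506] max [0.0763 0.0136 0.06  ]
top orange 70 med [ 0.0664 -0.0012  0.0542] min [ 0.0594 -0.0133  0.0451] max [0.0738 0.0139 0.0599]
top floor 75 med [-0.0357 -0.0322  0.0078] min [-0.0635 -0.0407  0.0038] max [ 0.0315 -0.0268  0.0127]
```

View pics/wrist_d.png

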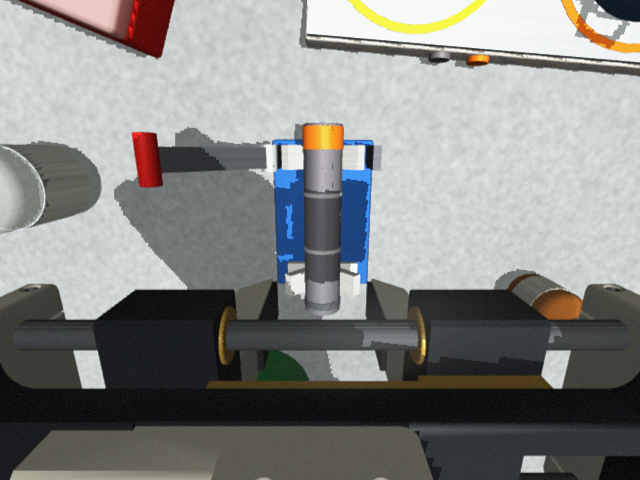

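The barrel is centred and seated. Now measure the tab accurately and plan to grip its bar by the end faces, with the fingers closing along the cradle's x so that the strap lies between them.

```bash
python3 - <<'E'
from meas import *
np.set_printoptions(precision=4,suppress=True)
print('j',readout.observe()['joints'])
o0=np.array([.444,.2168]);a=np.radians(7.7);M=np.array([[np.cos(a),-np.sin(a)],[np.sin(a),np.cos(a)]])
for n in('wrist','scene','top'):
    d=grab(n);P=cloud(d);H=hsv(d);h,s=H[...,0],H[...,1]
    q=np.dstack([(P[...,:2]-o0)@M,P[...,2]]);x,y,z=q[...,0],q[...,1],q[...,2]
    m=((h<6)|(h>174))&(s>130)&(abs(x-.05)<.03)&(abs(y-.09)<.03)&(z>.09);p=q[m]
    print(n,len(p),np.median(p,0),np.percentile(p,2,0),np.percentile(p,98,0))
for th in np.arange(2.34,-.01,-.26): 
    l=np.array([.052,.037-.08*np.cos(th)]);w=o0+M@l;print(th.round(2),w,(.063+.08*np.sin(th)).round(4))
E
python3 go.py .4835 .3152 .18 97.7;python3 go.py .4835 .3152 .18 -82.3
```

```text
j [-0.2286  0.3318 -0.4371  2.0012  0.1864  0.8439 -2.2043]
wrist 1288 [0.051  0.0914 0.1236] [0.0376 0.0878 0.1179] [0.0639 0.0976 0.1256]
scene 37 [0.0542 0.0913 0.123 ] [0.039  0.0887 0.1189] [0.0658 0.0967 0.1264]
t 23.85 pos [0.4255 0.2145 0.1413] ang 7.76 tilt 0.07 w 0.496 F [0.6 0.4 0.3] gf 0.0
turn -22.48 shift [ 2.3    1.774 -0.972]
t 23.85 pos [0.4255 0.2145 0.1413] ang 7.76 tilt 0.07 w 0.496 F [0.6 0.4 0.3] gf 0.0
turn 22.52 shift [-2.3   -1.774 -0.972]
  return _methods._mean(a, axis=axis, dtype=dtype,
  ret = um.true_divide(
Traceback (most recent call last):
IndexError: index -1 is out of bounds for axis 0 with size 0
```

```bash
python3 -m creep '[[0,0,-0.3,0.8,0.6],[0,0,-0.4,1,0.6],[0,0,-0.3,1,0.6],[0,0,0,1,0.6],[0,0,0,1,0.6],[0,0,0,1,0.6],[0,0,0,1,0.6],[0,0,0,1,0.6],[0,0,0,1,0.6],[0,0,0,1,0.6],[0,0,0,1,0.6],[0,0,0,1,0.6]]'
python3 -m creep '[[0,0,0,1,0.6],[0,0,0,1,0.6],[0,0,0,1,0.6],[0,0,0,1,0.6],[0,0,0,1,0.6],[0,0,0,1,0.6],[0,0,0,1,0.6],[0,0,0,1,0.6],[0,0,0,1,0.6],[0,0,0,1,0.6],[0,0,0,0.72,0.6],[0,0,0,0,0.6]]'
python3 go.py .4831 .3155 .18 -82.3
```

```text
clock: 25.35
position: [0.4255, 0.2144, 0.181]
ee_rot: [2.954, -1.063, -0.001]
force: [0.1, -0.9, 0.0]
width: 0.6
gripper_force: 0.0
clock: 26.85
position: [0.4416, 0.2058, 0.1589]
ee_rot: [-2.381, 2.043, 0.035]
force: [0.5, -0.5, -0.2]
width: 0.6
gripper_force: 0.0
t 26.85 pos [0.4416 0.2058 0.1589] ang -81.26 tilt 1.32 w 0.6 F [ 0.5 -0.5 -0.2] gf 0.0
turn 0.26 shift [-2.589 -1.39  -0.493]
```

```bash
python3 -m creep '[[0,0,0,0,0.6],[0,0,0,0,0.6]]'; python3 go.py .4831 .3155 .18 -82.3; python3 -c "
from h import *;print(readout.observe()['joints'].round(3))"
```

```text
clock: 27.1
position: [0.4417, 0.2068, 0.1598]
ee_rot: [-2.381, 2.039, 0.037]
force: [-1.1, -0.4, -0.2]
width: 0.599
gripper_force: 0.0
t 27.1 pos [0.4417 0.2068 0.1598] ang -81.13 tilt 1.39 w 0.599 F [-1.1 -0.4 -0.2] gf 0.0
turn 0.29 shift [-2.564 -1.384 -0.463]
[-1.411  0.589  1.317  2.042 -0.69   1.063 -2.742]
```

The positive turn ran into joint limits, so I'll turn the other way.

```bash
python3 -m creep '[[0,0,-0.2,-1,0.6],[0,0,-0.2,-1,0.6],[0,0,0,-1,0.6],[0,0,0,-1,0.6],[0,0,0,-1,0.6],[0,0,0,-1,0.6],[0,0,0,-1,0.6],[0,0,0,-1,0.6],[0,0,0,-1,0.6],[0,0,0,-1,0.6],[0,0,0,-1,0.6],[0,0,0,-1,0.6]]'
python3 -m creep '[[0,0,0,-1,0.6],[0,0,0,-1,0.6],[0,0,0,-1,0.6],[0,0,0,-1,0.6],[0,0,0,-1,0.6],[0,0,0,-1,0.6],[0,0,0,-1,0.6],[0,0,0,-1,0.6],[0,0,0,-1,0.6],[0,0,0,-1,0.6],[0,0,0,-1,0.6],[0,0,0,-1,0.6]]'
python3 go.py .4831 .3155 .18 97.7; python3 -c "
from h import *;print(readout.observe()['joints'].round(3))"
```

```text
clock: 28.6
position: [0.4419, 0.2065, 0.1759]
ee_rot: [-2.997, 0.888, 0.029]
force: [0.6, 0.4, -0.2]
width: 0.6
gripper_force: 0.0
clock: 30.1
position: [0.442, 0.2065, 0.1759]
ee_rot: [-3.093, -0.407, 0.016]
force: [0.5, -0.0, 1.2]
width: 0.602
gripper_force: 0.0
t 30.1 pos [0.442  0.2065 0.1759] ang 14.99 tilt 1.39 w 0.602 F [ 0.5 -0.   1.2] gf 0.0
turn -20.68 shift [ 2.566  1.383 -0.06 ]
[-1.191  0.34   0.862  2.011 -0.349  0.94  -1.454]
```

```bash
python3 -m creep '[[0,0,0,-1,0.6],[0,0,0,-1,0.6],[0,0,0,-1,0.6],[0,0,0,-1,0.6],[0,0,0,-1,0.6],[0,0,0,-1,0.6],[0,0,0,-1,0.6],[0,0,0,-1,0.6],[0,0,0,-1,0.6],[0,0,0,-1,0.6],[0,0,0,-1,0.6],[0,0,0,-1,0.6]]'
python3 -m creep '[[0,0,0,-1,0.6],[0,0,0,-1,0.6],[0,0,0,-1,0.6],[0,0,0,-1,0.6],[0,0,0,-1,0.6],[0,0,0,-1,0.6],[0,0,0,-1,0.6],[0,0,0,-1,0.6],[0.3,0.2,0,-0.68,0.6],[0.7,0.4,0,0,0.6],[0.7,0.4,0,0,0.6],[0.6,0.3,0,0,0.6]]'
python3 go.py .4831 .3155 .107 97.7; python3 -c "
from h import *;print(readout.observe()['joints'].round(3))"
```

```text
clock: 31.6
position: [0.442, 0.2064, 0.176]
ee_rot: [-2.658, -1.629, 0.001]
force: [1.0, -0.2, -0.7]
width: 0.597
gripper_force: 0.0
clock: 33.1
position: [0.4828, 0.3064, 0.1771]
ee_rot: [-2.054, -2.347, -0.011]
force: [0.6, -0.1, 0.3]
width: 0.603
gripper_force: 0.0
t 33.1 pos [0.4828 0.3064 0.1771] ang 97.62 tilt 1.38 w 0.603 F [ 0.6 -0.1  0.3] gf 0.0
turn -0.02 shift [0.185 0.055 1.757]
[-0.988  0.416  0.477  1.798 -0.254  0.985 -0.271]
```

```bash
python3 -m creep '[[0.185,0.055,0,0,0.6],[0,0,0.4,0,0.6],[0,0,0.5,0,0.6],[0,0,0.5,0,0.6],[0,0,0.25,0,0.6],[0,0,0.1,0,0.6],[0,0,0,0,0.6],[0,0,0,0,0.4],[0,0,0,0,0.25],[0,0,0,0,0.25],[0,0,0,0,0.25],[0,0,0,0,0.25]]' 6
python3 go.py .4831 .3155 .107 97.7; python3 - <<'E'
from h import *
grab('scene','s3.png')
E
```

```text
clock: 34.6
position: [0.4826, 0.3132, 0.1073]
ee_rot: [-2.055, -2.345, -0.01]
force: [1.5, 0.5, 1.2]
width: 0.303
gripper_force: 6.0
t 34.6 pos [0.4826 0.3132 0.1073] ang 97.54 tilt 1.38 w 0.303 F [1.5 0.5 1.2] gf 6.0
turn -0.04 shift [0.056 0.02  0.008]
```

```bash
python3 -m creep '[[-0.18,0,-0.15,0,0.25],[-0.2,0,-0.14,0,0.25],[-0.22,0,-0.11,0,0.25],[-0.24,0,-0.09,0,0.25],[-0.24,0,-0.05,0,0.25],[-0.25,0,-0.02,0,0.25],[-0.25,0,0.01,0,0.25],[-0.25,0,0.04,0,0.25],[-0.24,0,0.07,0,0.25],[-0.23,0,0.1,0,0.25],[-0.21,0,0.13,0,0.25],[-0.2,0,0.15,0,0.25]]' 
python3 go.py .5013 .1812 .05 97.7
```

```text
clock: 36.15
position: [0.497, 0.2045, 0.1068]
ee_rot: [-2.056, -2.345, -0.009]
force: [2.1, -1.2, 3.2]
width: 0.303
gripper_force: 6.0
t 36.15 pos [0.497  0.2045 0.1068] ang 97.51 tilt 1.34 w 0.303 F [ 2.1 -1.2  3.2] gf 6.0
turn -0.05 shift [-0.622  0.044  1.407]
```

```bash
python3 -m creep '[[-0.17,0,0.18,0,0.25],[-0.15,0,0.19,0,0.25],[-0.11,0,0.18,0,0.25],[-0.09,0,0.18,0,0.25],[-0.06,0,0.19,0,0.25],[-0.05,0,0.19,0,0.25],[-0.02,0,0.15,0,0.25],[-0.01,0,0.1,0,0.25],[0,0,0.1,0,0.25],[0,0,0.1,0,0.25],[0,0,0,0,0.25]]' 
python3 go.py .5013 .1812 .05 97.7;  python3 - <<'E'
from h import *
grab('scene','s4.png')
E
```

```text
clock: 37.52
position: [0.5001, 0.1799, 0.0436]
ee_rot: [-2.057, -2.346, -0.01]
force: [5.6, -4.3, -0.9]
width: 0.305
gripper_force: 6.0
t 37.52 pos [0.5001 0.1799 0.0436] ang 97.5 tilt 1.29 w 0.305 F [ 5.6 -4.3 -0.9] gf 6.0
turn -0.05 shift [ 0.032  0.032 -0.16 ]
```

View pics/s4.png

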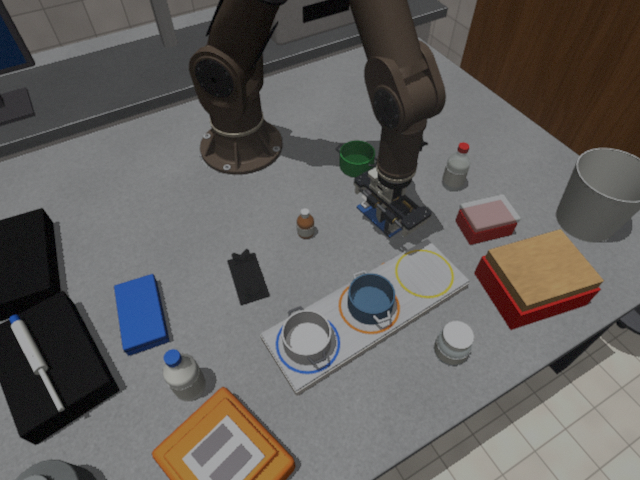

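```bash
python3 -m creep '[[0,0,0,0,0.35],[0,0,0,0,0.45],[0,0,0,0,0.5],[0,0,-0.3,0,0.5],[0,0,-0.5,0,0.5],[0,0,-0.7,0,0.5],[0,0,-0.7,0,0.5],[0,0,-0.7,0,0.5],[-0.5,0,0,0,0.5],[-0.5,0,0,0,0.5],[-0.6,0,0,0,0.5],[-0.5,0,0,0,0.5]]' 
python3 -m creep '[[-0.6,0,0,0,0.5],[-0.6,0,0,0,0.5],[-0.6,0,0,0,0.5],[-0.4,0,0,0,0.5],[0,0,0,0,0.5]]'
python3 - <<'E'
from meas import *
np.set_printoptions(precision=4,suppress=True)
o0=np.array([.444,.2168]);a=np.radians(7.7);M=np.array([[np.cos(a),-np.sin(a)],[np.sin(a),np.cos(a)]])
for n in('scene','top','wrist'):
    d=grab(n,n+'_e.png');P=cloud(d);H=hsv(d);h,s=H[...,0],H[...,1]
    q=np.dstack([(P[...,:2]-o0)@M,P[...,2]]);x,y,z=q[...,0],q[...,1],q[...,2]
    for nm,m in(('tab',((h<6)|(h>174))&(s>130)&(abs(x-.05)<.04)&(abs(y+.04)<.06)&(z>.03)),('orange',(abs(y)<.03)&(abs(x)<.1)&(z>.025)&(z<.065)&(h>7)&(h<20)&(s>130)),('strap',(abs(x-.052)<.006)&(abs(y)<.034)&(z>.06)),('bar',(abs(y)<.02)&(x>-.1)&(x<.03)&(z>.05)&(z<.062))):
        p=q[m]
        if len(p)>9:print(n,nm,len(p),np.median(p,0),np.percentile(p,2,0),np.percentile(p,98,0))
    print(n,'blue',rim(P,(.6655,.02)),'steel',rim(P,(.676,-.143)))
E
```

```text
clock: 39.08
position: [0.5114, 0.093, 0.1581]
ee_rot: [-2.056, -2.344, -0.008]
force: [0.7, -0.2, 0.6]
width: 0.504
gripper_force: 0.0
clock: 39.7
position: [0.5231, 0.0063, 0.1564]
ee_rot: [-2.058, -2.343, -0.008]
force: [0.0, 0.6, -0.3]
width: 0.5
gripper_force: 0.0
scene tab 45 [ 0.0527 -0.0437  0.0686] [ 0.0363 -0.0475  0.0371] [ 0.0652 -0.0167  0.0725]
scene orange 67 [ 0.0641 -0.0079  0.0526] [ 0.0569 -0.017   0.0403] [0.073  0.017  0.0579]
scene strap 111 [0.0522 0.0001 0.065 ] [ 0.0463 -0.033   0.0614] [0.0579 0.0336 0.0682]
scene bar 254 [-0.0208 -0.0031  0.0537] [-0.0721 -0.0127  0.0502] [0.0273 0.0096 0.0578]
scene blue (array([0.6653, 0.0202]), np.float64(0.047715304387062514), 327) steel (array([ 0.6759, -0.1433]), np.float64(0.04776783591003525), 358)
top tab 39 [ 0.0536 -0.0432  0.0712] [ 0.041  -0.047   0.0643] [ 0.0651 -0.0383  0.076 ]
top orange 55 [ 0.0681 -0.002   0.055 ] [ 0.0625 -0.0132  0.0466] [0.073  0.0132 0.0601]
top strap 139 [0.0518 0.0002 0.0663] [ 0.0466 -0.0316  0.0623] [0.0578 0.0323 0.0706]
top bar 403 [-0.0213 -0.0001  0.0543] [-0.0707 -0.0115  0.0502] [0.0276 0.0125 0.0601]
top blue (array([ 0.3244, -0.2783]), np.float64(0.492667015140959), 2) steel (array([ 0.6772, -0.1419]), np.float64(0.047715097432327394), 205)
wrist tab 167 [ 0.0503 -0.049   0.0667] [ 0.0379 -0.0497  0.0627] [ 0.0632 -0.048   0.0691]
wrist blue (array([0.6634, 0.0207]), np.float64(0.04760768247901479), 2546) steel (array([ 0.7237, -0.1529]), np.float64(0.0054369947960516704), 95)
```

View pics/scene_e.png

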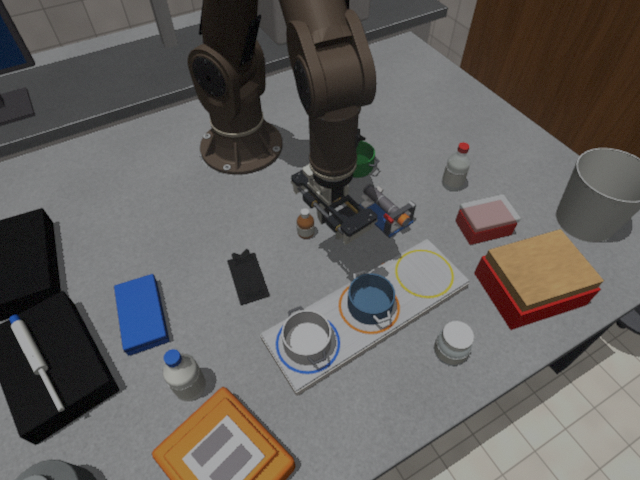

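The scene shows the strap level over the barrel with its tab down, both pots in their rings, and the gripper clear.

```bash
python3 -c "from cell import sign_off; print(sign_off())"
```

```text
the job is handed in; nothing more can be done
None
```

I handed the job in at about 40 s on the robot clock, with every step done in the order asked: the steel pot is about 3 mm off centre inside the blue ring, the blue pot about 1–2 mm off inside the orange ring, the barrel lies midway in the V with its lens towards the plate, the strap is fully down over it, and I moved none of the bottles or boxes.

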